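Sweep the shelf chocks off the grading board into the crate

TASK

Clear the grading board: sweep the three red-brown wooden chocks along it with the fingertips and off its open end, so that they drop into the dark wooden crate, not the blue tub. Push them only, do not lift them, and leave the small cheese on the board, the jar and the brush where they are.

Things in the scene. Friction and masses are not known exactly. Their poses are not given: they have to be found in the camera images.
- board: Pale wooden grading board standing fixed on the table. Origin at table level under its centre. Its top surface is 60 mm above the origin, 250 mm along its x axis by 240 mm along its y axis. A rail 10 mm thick and 15 mm high runs along each of its two x edges (inner faces at x = +-115 mm, rail tops 75 mm above the origin). The two y ends, at y = +-120 mm, are open with no rail.
- crate: Dark brown wooden open-topped crate, fixed, 230 mm along x by 130 mm along y by 50 mm high, walls and floor 6 mm thick. Origin at the centre of its underside, axes parallel to the board's. It stands at one of the board's two open ends (either one), 4 mm from it, so its rim is 10 mm below the board's top surface. Chocks pushed off that end drop into it.
- tub: Blue plastic open-topped tub of the same size as the crate, fixed, at the board's other open end; not where the chocks go. Origin at the centre of its underside.
- cheese: Small round pale-yellow cheese standing loose on the board, near its middle between the chocks, 60 mm diameter, 40 mm high, about 0.13 kg. Origin at the centre of its underside.
- jar: Amber glass jar with a steel lid, loose on the table beyond the board, 52 mm diameter, 70 mm high. Origin at the centre of its underside.
- brush_grip (a point): Handle of a brush that lies loose on the table beyond the board, about 170 mm long, lower than the board's top. The point is on the handle.
- chock1_mid (a point): Red-brown wooden stepped chock lying loose on the board, nearer the robot than the cheese, 36 mm along its x by 26 mm along its y; 18 mm high on its +x half and 9 mm on its -x half, about 16 g, any yaw. The point is at the middle of its footprint, 9 mm above its underside. It slides when pushed.
- chock2_mid (a point): Red-brown wooden stepped chock lying loose on the board, nearer the robot than the cheese, 36 mm along its x by 26 mm along its y; 18 mm high on its +x half and 9 mm on its -x half, about 16 g, any yaw. The point is at the middle of its footprint, 9 mm above its underside. It slides when pushed.
- chock3_mid (a point): Red-brown wooden stepped chock lying loose on the board, farther from the robot than the cheese, 36 mm along its x by 26 mm along its y; 18 mm high on its +x half and 9 mm on its -x half, about 16 g, any yaw. The point is at the middle of its footprint, 9 mm above its underside. It slides when pushed.

How it is judged:
By the outcome, as a careful person would: the job done as asked, in the order asked, and still so for the second after the job is handed in, with the robot touching nothing.
It also fails if it takes over 67 s, if anything falls off the work surface, if the arm or the gripper's body presses on something with over 40 N, if the wrist force passes 120 N, or if a joint passes its speed limit or range.

ROBOT

A 6-joint arm with a two-finger parallel gripper is mounted at the origin on the work surface. World frame = base frame: x ahead of the robot, y to its left, z up, the work surface at z = 0. Lengths are in mm, angles in degrees, forces in N, time in s.
With the tool pointing down it reaches from about 275 to 725 mm from the base axis. Payload 5.6 kg.
Tool frame: the origin (TCP) lies midway between the tips of the shut fingers; the grasp point (between the pads) lies 19 mm behind it; y points along the fingers, z is the direction in which the jaws open and shut, and the axes are right-handed (so a half turn about y gives the same grasp; the last joint's range is limited). The gripper opens to 85 mm and grips with 20 to 120 N. Pads are 22 mm wide; open, the fingers measure 114 mm over their backs; the gripper's body (76 mm by 85 mm) begins 54 mm behind the grasp point. The pads swing forward as they close: fully open they stand 13 mm farther back than shut.
Start: joints at [-55.714, 14.616, 6.199, 0, -81.583, -16.306], TCP at [169.791, -523.129, 231.283] pointing down, gripper open.
Joint ranges: [-168.99, 168.99], [-69.2, 112.95], [-62.41, 85.93], [-164.36, 98.24], [-168.68, -3.75], [-174.98, 174.98]. Speed limits (degrees/s): [147.25, 147.25, 180, 180, 180, 180].

INTERFACE

Orientations are given as a 3x3 rotation matrix whose columns are the frame's x, y, z axes.
In Python, from bench import env gives the robot as it stands.
- The arm moves only by the tool play_rows, never from a script. Its argument "increments" is a list of rows, each a list of 7 numbers: the turn, a rotation vector about the tool's x, y, z each as a share of 0.1 rad, from -1 to 1, then the shift along the tool's x, y, z each as a share of 0.06 m, from -1 to 1, then the closure, from -1 (fully open) to 1 (shut). In form: [[wx, wy, wz, dx, dy, dz, jaw], ...]. A call has 1 to 8 rows; each row shifts and turns the pose as measured when the row begins, along the tool's axes as they then stand; what a row does not reach is not made up. A row lasts 1/8 s, in which the tool goes at most 62.5 mm and 10.7 degrees, less where a joint would pass 70% of its speed; a pose out of reach is approached as far as the arm can. A call with a number of a shift or a turn outside -1 to 1 is refused whole. A call with a gripper value outside its range is refused whole. The fingers move at their own pace and stop on an object; "squeeze" is the grip in N (left out, the last holds). Time passes only in rows, so rows that do not move let the fingers close. It gives the time, the measured TCP pose, the force and the opening at its end, in the units of the state.
- env.read_state(): the state, without advancing time (a new reading comes with each control period).
- env.grab_frame(name): name is "scene" or "top"; returns the picture (420x560x3 uint8, red, green, blue); there is no depth.
- env.camera_model(name): a dict with "K" (3x3 intrinsics, pixels), "D" ([k1, k2, p1, p2, k3] as OpenCV has them; the pictures are not rectified), "extrinsics" (4x4, takes a point from camera to world coordinates). Camera axes: x right, y down, z forward; pixel columns grow to the right and rows downward; lengths in mm; the calibration is good to about 2 mm. A picture is of the moment at which its call begins. camera_model takes no time and is no camera call.
- env.close_job(): hands the job in, once; it reports no verdict.
The state is a dict: "time_s": time; "joint_positions": joint angles; "joint_velocities": joint speeds; "joint_torque": joint torques, N m; "ee_pos": TCP position; "eef_rot": TCP orientation; "force": force on the tool from outside, world axes, zero at the start; "torque": the same for the moment, N m; "opening": finger opening in mm.
Only numpy, scipy, OpenCV 4.12 (cv2) and the standard library are available. Lean on these libraries where they do the work, as an engineer would, in place of code of your own. Each camera call takes 0.05 s, during which the arm holds its last target.

## Working session

There is one attempt and no reset: what is moved stays moved. The work goes in short steps, Python scripts to look and compute and a tool call to move; the robot and the scene stay as the last step left them, time stands still between calls to the robot, and variables do not carry over. Pictures are saved under pics/ and viewed, and the job is handed in when it is done.

Besides the shell and the picture viewer there is one more tool, called after "Emit:" by a JSON object that holds its "fn" and its "kwargs". play_rows: Moves the arm, as the interface text tells. Its arguments: {"type":"object","properties":{"increments":{"type":"array","items":{"type":"array","items":{"type":"number"}}},"squeeze":{"type":"number"}},"required":["increments"]}

```bash
ls; mkdir -p pics; python3 - <<'E'
from bench import env
import cv2,numpy as np
print(env.read_state())
for n in ("scene","top"):
    im=env.grab_frame(n); cv2.imwrite(f"pics/{n}0.png",cv2.cvtColor(im,cv2.COLOR_RGB2BGR))
    m=env.camera_model(n); print(n,np.round(m["K"],1).tolist(),m["D"],np.round(m["extrinsics"],3).tolist())
E
```

```text
pics
{'time_s': 0.0, 'joint_positions': array([-5.57142234e+01,  1.46522996e+01,  6.12997006e+00, -2.69459996e-02,
       -8.15845267e+01, -1.63061579e+01]), 'joint_velocities': array([ 0.07393157, -0.09607967, -0.0605143 , -0.00230502, -0.08560391,
        0.00612325]), 'joint_torque': array([-1.77989506e-05, -3.86623657e+01,  2.37935972e+01,  5.36485747e+00,
       -6.05677196e-03,  4.48250478e-05]), 'ee_pos': array([ 169.66394161, -522.64049836,  230.39851142]), 'eef_rot': array([[ 9.51187732e-01, -6.66187546e-04, -3.08612144e-01],
       [ 3.08612853e-01,  1.80299029e-03,  9.51186026e-01],
       [-7.72435852e-05, -9.99998153e-01,  1.92057628e-03]]), 'force': array([ 0.2596561 , -0.17523033, -0.06790587]), 'torque': array([0.00079734, 0.02237537, 0.00266856]), 'opening': 85.35280851457571}
scene [[466.7, 0.0, 274.0], [0.0, 466.7, 211.0], [0.0, 0.0, 1.0]] [-0.06010788  0.          0.          0.          0.        ] [[0.614, 0.65, -0.447, 957.039], [0.789, -0.515, 0.335, -242.788], [-0.012, -0.559, -0.829, 728.243], [0.0, 0.0, 0.0, 1.0]]
top [[511.1, 0.0, 279.8], [0.0, 511.1, 217.3], [0.0, 0.0, 1.0]] [-0.03842637  0.          0.          0.          0.        ] [[0.027, -0.994, 0.104, 499.207], [-1.0, -0.027, 0.002, 36.206], [0.001, -0.104, -0.995, 1018.582], [0.0, 0.0, 0.0, 1.0]]
```

View pics/scene0.png

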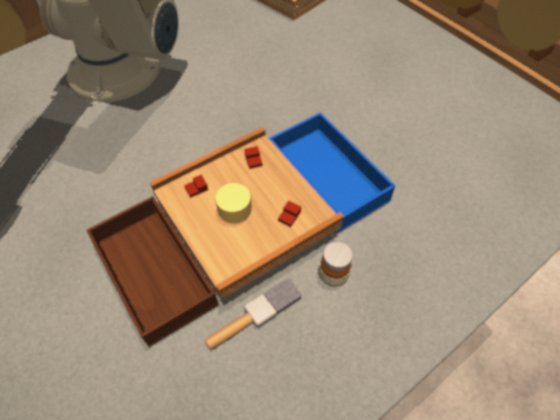

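View pics/top0.png

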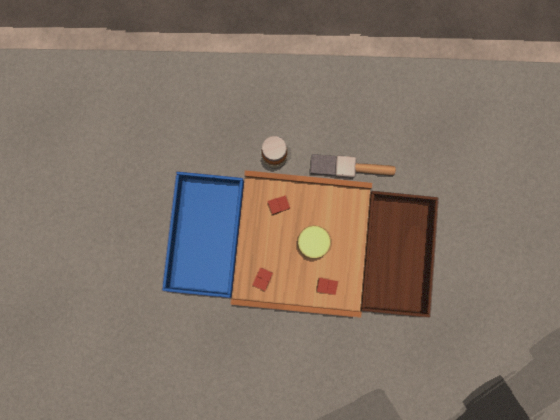

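The crate is on the right of the top view (world −y) around px (400,253), and the tub is on the left. The chocks are at about (278,205), (262,279) and (328,286), and the cheese is at (314,243). The jar and brush lie beyond the far rail.

```bash
cat > h.py <<'E'
from bench import env
import cv2,numpy as np
def ray(n,uv,z):
    m=env.camera_model(n);K=np.array(m["K"],float);D=np.array(m["D"],float);T=np.array(m["extrinsics"])
    p=cv2.undistortPoints(np.array(uv,float).reshape(-1,1,2),K,D).reshape(-1,2)
    d=np.c_[p,np.ones(len(p))]@T[:3,:3].T; o=T[:3,3]
    return o+d*((z-o[2])/d[:,2])[:,None]
def blobs(mask,amin):
    c,_=cv2.findContours(mask.astype(np.uint8),cv2.RETR_EXTERNAL,cv2.CHAIN_APPROX_NONE)
    return [x for x in c if cv2.contourArea(x)>amin]
def look(tag,n="top"):
    im=env.grab_frame(n); cv2.imwrite(f"pics/{tag}.png",cv2.cvtColor(im,cv2.COLOR_RGB2BGR)); return im
def measure(im,n="top"):
    hsv=cv2.cvtColor(im,cv2.COLOR_RGB2HSV);h,s,v=[hsv[...,i].astype(int) for i in range(3)]
    red=((h<5)|(h>172))&(s>170)&(v>60)
    for c in blobs(red,40):
        r=cv2.minAreaRect(c); M=cv2.moments(c)
        print(n,"red",np.round(r[0],1),np.round(r[1],1),"area",M["m00"],"xy",np.round(ray(n,[[M["m10"]/M["m00"],M["m01"]/M["m00"]]],72)[0],1), "box",np.round(ray(n,cv2.boxPoints(r),70)[:,:2]).tolist())
    ye=(h>25)&(h<40)&(s>120)&(v>120)
    for c in blobs(ye,200):
        (x,y),r=cv2.minEnclosingCircle(c); print(n,"cheese",round(x,1),round(y,1),round(r,1),np.round(ray(n,[[x,y]],100 if n=="top" else 85)[0],1))
E
python3 - <<'E'
from h import *
for n in ("top","scene"):
    im=cv2.cvtColor(cv2.imread(f"pics/{n}0.png"),cv2.COLOR_BGR2RGB)
    measure(im,n)
im=cv2.imread("pics/top0.png")
cv2.imwrite("pics/crop0.png",cv2.resize(im[140:340,150:450],None,fx=2.6,fy=2.6,interpolation=cv2.INTER_CUBIC))
E
```

```text
scene red [289.2 213.6] [12.5 18.8] area 140.0 xy [622.1  42.3  72. ] box [[621.0, 20.0], [603.0, 53.0], [624.0, 61.0], [641.0, 28.0]]
scene red [195.5 185.5] [13.  17.4] area 155.5 xy [475.5 -52.9  72. ] box [[457.0, -65.0], [460.0, -34.0], [488.0, -40.0], [485.0, -71.0]]
scene red [252.8 156.8] [17.  10.3] area 132.0 xy [483.2  66.6  72. ] box [[461.0, 66.0], [467.0, 85.0], [504.0, 67.0], [498.0, 50.0]]
scene cheese 232.6 197.0 16.7 [543.8 -20.2  85. ]
```

View pics/crop0.png

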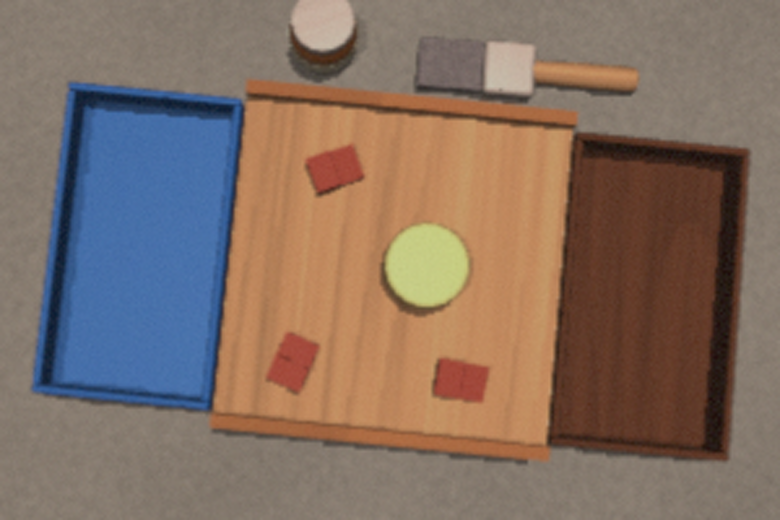

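```bash
sed -i 's/(s>170)&(v>60)/(s>(150 if n=="scene" else 120))\&(v>60)\&(v<190)/' h.py
python3 - <<'E'
from h import *
im=cv2.cvtColor(cv2.imread("pics/top0.png"),cv2.COLOR_BGR2RGB)
hsv=cv2.cvtColor(im,cv2.COLOR_RGB2HSV)
for p in [(278,205),(262,279),(328,286),(314,243),(300,270),(300,178)]: print(p,hsv[p[1],p[0]])
sub=hsv.copy(); 
h,s,v=[hsv[...,i].astype(int) for i in range(3)]
measure(im,"top")
# cheese
for c in blobs((h>25)&(h<45)&(s>90)&(v>120),200):
    (x,y),r=cv2.minEnclosingCircle(c);print("cheese",x,y,r,ray("top",[[x,y]],100))
c=np.array([[248,82],[577,113],[549,460],[211,430]])/2.6+[150,140]
w=ray("top",c,75);print("corners",np.round(w,1).tolist(),w.mean(0))
print([np.linalg.norm(w[i]-w[(i+1)%4]) for i in range(4)])
# chock crops zoom
cr=im[190:300,240:350]; cv2.imwrite("pics/z.png",cv2.cvtColor(cv2.resize(cr,None,fx=5,fy=5,interpolation=cv2.INTER_CUBIC),cv2.COLOR_RGB2BGR))
E
```

```text
(278, 205) [  5 167 160]
(262, 279) [  5 160 156]
(328, 286) [  4 165 158]
(314, 243) [ 33  90 205]
(300, 270) [ 13 131 185]
(300, 178) [ 11 158 173]
top red [326.6 286. ] [17.4 12.3] area 162.0 xy [473.4 -51.   72. ] box [[465.0, -34.0], [487.0, -37.0], [482.0, -69.0], [460.0, -65.0]]
top red [262.4 278.7] [12.1 17.9] area 177.5 xy [483.2  67.1  72. ] box [[473.0, 84.0], [503.0, 70.0], [494.0, 50.0], [464.0, 64.0]]
top red [278.3 204.5] [12.6 16.9] area 176.0 xy [621.8  42.2  72. ] box [[627.0, 61.0], [640.0, 32.0], [618.0, 22.0], [605.0, 51.0]]
cheese 313.69232177734375 241.53846740722656 15.553963661193848 [[552.92137569 -24.01254165 100.        ]]
corners [[682.1, 105.1, 75.0], [666.1, -132.5, 75.0], [419.1, -115.2, 75.0], [433.6, 122.5, 75.0]] [550.22518379  -5.00960663  75.        ]
[np.float64(238.06067636895406), np.float64(247.5692139185079), np.float64(238.14346334870118), np.float64(249.17145167987758)]
```

View pics/z.png

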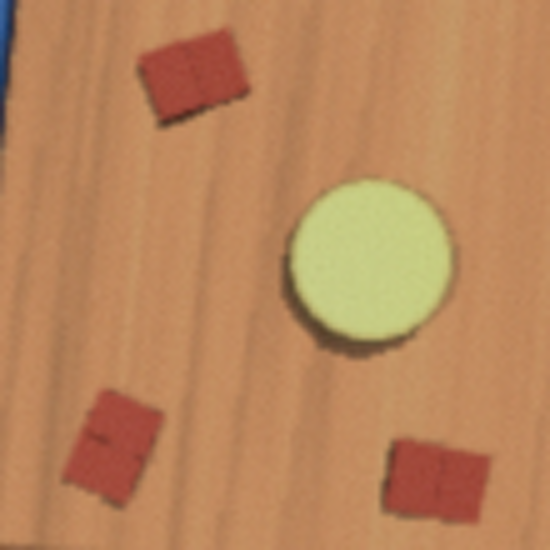

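Both cameras agree to about 2 mm on the chocks: (474.5,−52), (483,67) and (622,42). The cheese is at (553,−24). The board centre is (550,−5), with its y axis along (0.067, 0.998). I'll turn the jaws square to the board and nearly shut them, then push each chock toward −y.

Emit:
{"fn": "play_rows", "kwargs": {"increments": [[0,-1,0,0,0,0,0.76],[0,-1,0,0,0,0,0.76],[0,-1,0,0,0,0,0.76],[0,-1,0,0,0,0,0.76],[0,-1,0,0,0,0,0.76],[0,-1,0,0,0,0,0.76],[0,-1,0,0,0,0,0.76],[0,-1,0,0,0,0,0.76]]}}

```text
time_s: 1.1
ee_pos: [169.1, -520.3, 226.0]
eef_rot: [[0.418, -0.004, -0.908], [0.908, 0.011, 0.418], [0.008, -1.0, 0.008]]
force: [0.3, 0.4, 0.5]
opening: 10.2
```

```bash
cat >> h.py <<'E'
from scipy.spatial.transform import Rotation as Ro
BX=np.array([.9977,-.0672,0]);BY=np.array([.0672,.9977,0]);BO=np.array([550.2,-5,0])
def go(X,Y,z):
    s=env.read_state();R=np.array(s["eef_rot"]);p=np.array(s["ee_pos"])
    t=BO+X*BX+Y*BY+[0,0,z]; Rt=np.c_[BY*1.0,[0,0,-1],-BX]
    if np.linalg.det(Rt)<0: Rt[:,0]*=-1
    d=R.T@(t-p); w=Ro.from_matrix(R.T@Rt).as_rotvec()
    q=p-BO
    print("board XYz",np.round([q@BX,q@BY,p[2]],1),"target",np.round(t,1),"shift mm tool",np.round(d,1),"units",np.round(d/60,2),"rot units",np.round(w/.1,2), "t",round(s["time_s"],2))
E
python3 -c "
from h import *
go(-72,-2,220);print(np.linalg.det(np.c_[BY,[0,0,-1],-BX]))"
```

```text
board XYz [-345.6 -539.7  226. ] target [478.2  -2.2 220. ] shift mm tool [599.9  10.3 -64.2] units [10.    0.17 -1.07] rot units [-0.06 -3.64  0.09] t 1.1
0.99992113
```

Emit:
{"fn": "play_rows", "kwargs": {"increments": [[0,-1,0,0,-0.01,0,0.76],[0,-1,0,0,-0.01,0,0.76],[0,-1,0,0,-0.01,0,0.76],[0,-0.6,0,0,-0.01,0,0.76],[0,0,0,0,-0.01,0,0.76]]}}

```text
time_s: 1.72
ee_pos: [168.7, -518.8, 226.3]
eef_rot: [[0.059, -0.006, -0.998], [0.998, 0.016, 0.059], [0.016, -1.0, 0.007]]
force: [-0.3, 0.5, 0.5]
opening: 10.4
```

```bash
python3 -c "
from h import *
go(-72,-2,220)"
```

```text
board XYz [-346.1 -538.3  226.3] target [478.2  -2.2 220. ] shift mm tool [ 534.    12.9 -278.4] units [ 8.9   0.21 -4.64] rot units [-0.07  0.08  0.16] t 1.73
```

Emit:
{"fn": "play_rows", "kwargs": {"increments": [[0,0,0.1,0.6,-0.01,-0.31,0.76],[0,0,0.1,0.6,-0.01,-0.31,0.76],[0,0,0.02,0.6,-0.01,-0.31,0.76],[0,0,0.02,0.6,-0.01,-0.31,0.76],[0,0,0.02,0.6,-0.01,-0.31,0.76],[0,0,0.02,0.6,-0.01,-0.31,0.76],[0,0,0.02,0.6,-0.01,-0.31,0.76],[0,0,0.02,0.6,-0.01,-0.31,0.76]]}}

```text
time_s: 2.72
ee_pos: [338.9, -233.9, 226.9]
eef_rot: [[0.077, -0.01, -0.997], [0.997, -0.014, 0.077], [-0.014, -1.0, 0.009]]
force: [1.3, -0.4, -0.9]
opening: 10.1
```

```bash
python3 -c "
from h import *
go(-72,-2,220)"
```

```text
board XYz [-195.4 -242.5  226.9] target [478.2  -2.2 220. ] shift mm tool [ 241.8    2.4 -121. ] units [ 4.03  0.04 -2.02] rot units [-0.09 -0.1  -0.14] t 2.73
```

Emit:
{"fn": "play_rows", "kwargs": {"increments": [[0,0,-0.05,0.58,0,-0.3,0.76],[-0.05,0,0,0.58,0,-0.3,0.76],[0,-0.05,0,0.58,0,-0.3,0.76],[0,-0.05,0,0.58,0,-0.3,0.76],[0,0,0,0.58,0,-0.3,0.76],[0,0,0,0.58,0,-0.3,0.76],[0,0,0,0.4,0,-0.2,0.76],[0,0,0,0,0,0,0.76]]}}

```text
time_s: 3.72
ee_pos: [479.6, -0.3, 222.9]
eef_rot: [[0.075, -0.006, -0.997], [0.997, -0.009, 0.075], [-0.009, -1.0, 0.005]]
force: [-0.1, -0.4, -0.4]
opening: 10.4
```

```bash
python3 -c "
from h import *
go(-72,-4,150)"
```

```text
board XYz [-70.8  -0.  222.9] target [478.1  -4.2 150. ] shift mm tool [-3.3 73.   0.8] units [-0.06  1.22  0.01] rot units [-0.05 -0.08 -0.09] t 3.73
```

Emit:
{"fn": "play_rows", "kwargs": {"increments": [[0,-0.05,-0.05,-0.04,0.4,0,0.76],[0,0,0,-0.02,0.4,0,0.76],[0,0,0,0,0.4,0,0.76],[0,0,0,0,0.4,0,0.76],[0,0,0,0,0.3,0,0.76],[0,0,0,0,0.2,0,0.76],[0,0,0,0,0,0,0.76]]}}

```text
time_s: 4.6
ee_pos: [476.6, -8.0, 93.9]
eef_rot: [[0.079, -0.005, -0.997], [0.997, -0.004, 0.079], [-0.004, -1.0, 0.005]]
force: [0.5, 1.1, 1.2]
opening: 10.5
```

```bash
python3 -c "
from h import *
go(-72,-4,66)
look('a1');look('a1s','scene')"
```

```text
board XYz [-73.2  -7.9  93.9] target [478.1  -4.2  66. ] shift mm tool [ 4.1 27.9 -1.3] units [ 0.07  0.46 -0.02] rot units [-0.05 -0.12 -0.04] t 4.6
```

View pics/a1s.png

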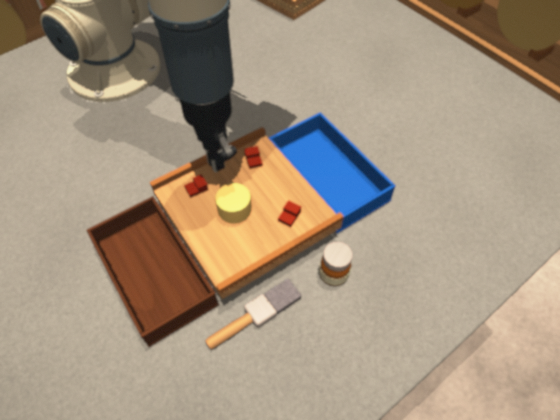

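View pics/a1.png

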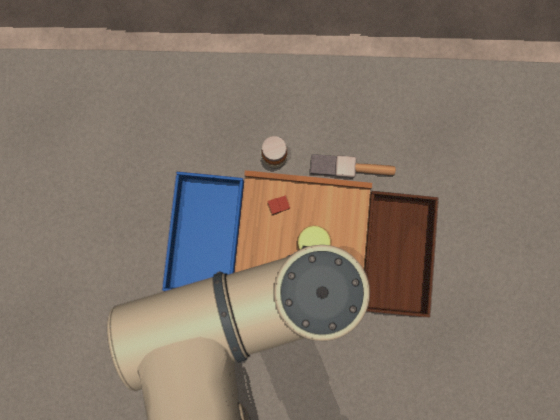

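The scene view shows the fingertips at about (222,160), between the two near chocks at (196,186) and (253,157). The gripper is clear of the cheese. I'll descend.

Emit:
{"fn": "play_rows", "kwargs": {"increments": [[0,-0.1,0,0.06,0.2,0,0.76],[0,0,0,0.02,0.15,0,0.76],[0,0,0,0,0.06,0,0.76],[0,0,0,0,0,0,0.76]]}}

```text
time_s: 5.2
ee_pos: [478.7, -2.3, 69.8]
eef_rot: [[0.067, -0.0, -0.998], [0.998, -0.003, 0.067], [-0.003, -1.0, 0.0]]
force: [0.6, 0.5, 0.5]
opening: 10.5
```

```bash
python3 -c "
from h import *
go(-72,-155,65)"
```

```text
board XYz [-71.5  -2.1  69.8] target [ 467.9 -154.8   65. ] shift mm tool [-152.9    5.2    0.5] units [-2.55  0.09  0.01] rot units [-0.   -0.   -0.03] t 5.2
```

Emit:
{"fn": "play_rows", "kwargs": {"increments": [[0,0,0,0,0.07,0,0.76],[0,0,0,-0.12,0,0,0.76],[0,0,0,-0.15,0,0,0.76],[0,0,0,-0.15,0,0,0.76],[0,0,0,-0.15,0,0,0.76]]}}

```text
time_s: 5.82
ee_pos: [476.7, -38.5, 66.0]
eef_rot: [[0.067, 0.001, -0.998], [0.998, -0.003, 0.067], [-0.003, -1.0, -0.001]]
force: [-0.3, -0.3, 0.2]
opening: 10.2
```

```bash
python3 -c "
from h import *
go(-72,-155,65);look('a2s','scene')"
```

```text
board XYz [-71.  -38.4  66. ] target [ 467.9 -154.8   65. ] shift mm tool [-116.6    1.3    1. ] units [-1.94  0.02  0.02] rot units [ 0.01  0.   -0.03] t 5.83
```

View pics/a2s.png

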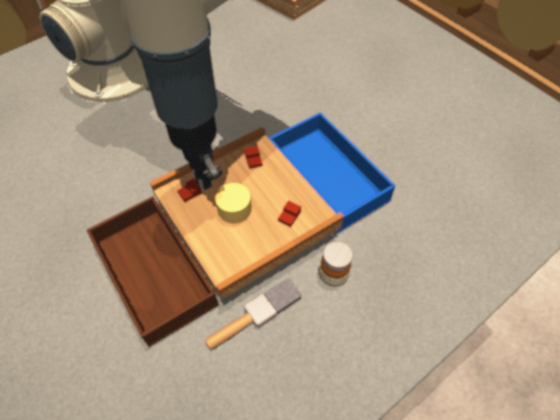

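The first chock, now at about (189,190), is moving ahead of the fingertips.

Emit:
{"fn": "play_rows", "kwargs": {"increments": [[0,0,0,-0.16,0,0,0.76],[0,0,0,-0.16,0,0,0.76],[0,0,0,-0.16,0,0,0.76],[0,0,0,-0.16,0,0,0.76],[0,0,0,-0.16,0,0,0.76],[0,0,0,-0.16,0,0,0.76]]}}

```text
time_s: 6.62
ee_pos: [472.5, -100.7, 66.2]
eef_rot: [[0.067, 0.001, -0.998], [0.998, -0.003, 0.067], [-0.003, -1.0, -0.001]]
force: [1.6, -0.9, 0.3]
opening: 10.0
```

```bash
python3 -c "
from h import *
go(-72,-155,65);look('a3s','scene')"
```

```text
board XYz [ -71.1 -100.7   66.2] target [ 467.9 -154.8   65. ] shift mm tool [-54.3   1.4   0.9] units [-0.9   0.02  0.01] rot units [ 0.01  0.   -0.03] t 6.62
```

View pics/a3s.png

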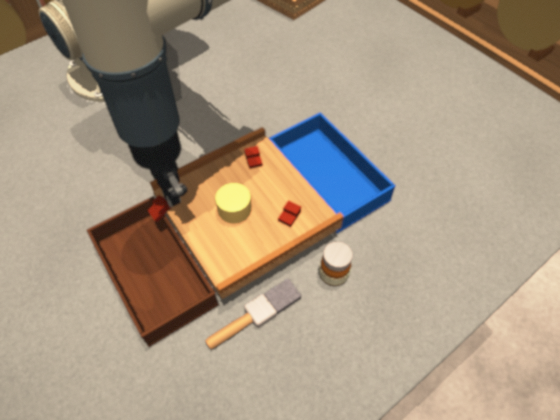

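Emit:
{"fn": "play_rows", "kwargs": {"increments": [[0,0,0,-0.15,0,0,0.76],[0,0,0,-0.15,0,0,0.76],[0,0,0,-0.15,0,0,0.76],[0,0,0,-0.15,0,0,0.76],[0,0,0,-0.12,0,0,0.76],[0,0,0,0,0,0,0.76]]}}

```text
time_s: 7.42
ee_pos: [469.1, -148.0, 66.3]
eef_rot: [[0.068, 0.0, -0.998], [0.998, -0.003, 0.068], [-0.003, -1.0, -0.001]]
force: [-0.4, 0.5, -0.9]
opening: 10.3
```

```bash
python3 -c "
from h import *
go(-72,-155,65);look('a4s','scene')"
```

```text
board XYz [ -71.3 -148.1   66.3] target [ 467.9 -154.8   65. ] shift mm tool [-6.9  1.3  0.7] units [-0.12  0.02  0.01] rot units [ 0.01 -0.01 -0.03] t 7.42
```

View pics/a4s.png

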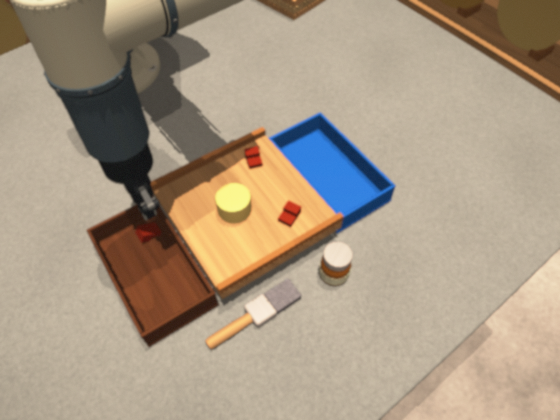

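The first chock is in the crate at about (147,231). I'll raise the tool and go behind chock 2.

Emit:
{"fn": "play_rows", "kwargs": {"increments": [[0,0,0,0,-0.5,0,0.76],[0,0,0,0,-0.5,0,0.76],[0,0,0,0.3,-0.5,0,0.76],[0,0,0,0.6,-0.1,0,0.76],[0,0,0,0.7,0,0,0.76],[0,0,0,0.7,0,0,0.76],[0,0,0,0.7,0,0,0.76],[0,0,0,0.6,0,0,0.76]]}}

```text
time_s: 8.48
ee_pos: [483.7, 74.7, 165.3]
eef_rot: [[0.07, 0.001, -0.998], [0.998, -0.002, 0.07], [-0.002, -1.0, -0.001]]
force: [-0.1, -0.7, -0.0]
opening: 10.3
```

```bash
python3 -c "
from h import *
go(-72,110,150);look('a5s','scene')"
```

```text
board XYz [-71.7  75.1 165.3] target [485.8 109.6 150. ] shift mm tool [35.  15.2  0.4] units [0.58 0.25 0.01] rot units [ 0.01 -0.03 -0.02] t 8.47
```

View pics/a5s.png

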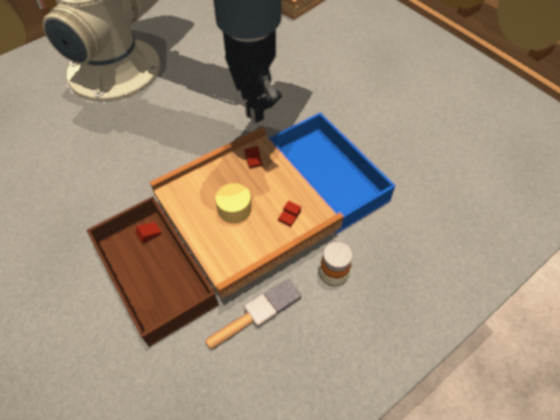

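The first chock lies flat on the crate floor at (148,231), and everything else is where it was. Next is chock 2, at (253,157).

Emit:
{"fn": "play_rows", "kwargs": {"increments": [[0,0,0,0.35,0,0,0.76],[0,0,0,0.22,0,0,0.76],[0,0,0,0,0,0,0.76],[0,0,0,0,0.4,0,0.76],[0,0,0,0,0.4,0,0.76],[0,0,0,0,0.35,0,0.76],[0,0,0,0,0.2,0,0.76],[0,0,0,0,0,0,0.76]]}}

```text
time_s: 9.52
ee_pos: [486.7, 111.6, 82.7]
eef_rot: [[0.067, 0.003, -0.998], [0.998, -0.0, 0.067], [-0.0, -1.0, -0.003]]
force: [-0.4, 0.1, -0.0]
opening: 10.5
```

```bash
python3 -c "
from h import *
go(-72,110,65);look('a6s','scene')"
```

```text
board XYz [-71.2 112.1  82.7] target [485.8 109.6  65. ] shift mm tool [-2.1 17.7  0.9] units [-0.03  0.3   0.01] rot units [ 0.03 -0.   -0.  ] t 9.53
```

View pics/a6s.png

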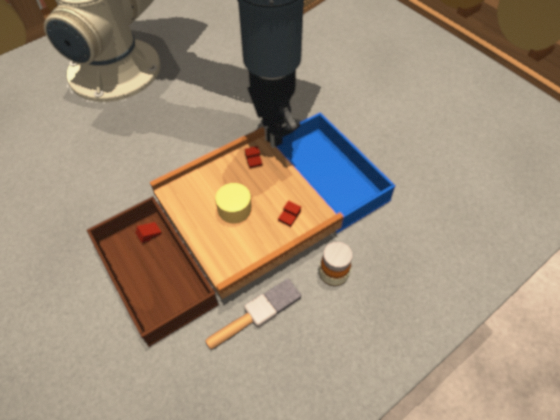

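The fingertips, at about (282,130), stand behind chock 2 at the board's tub end. I'll lower the tool and push.

Emit:
{"fn": "play_rows", "kwargs": {"increments": [[0,0,0,0,0.2,0,0.76],[0,0,0,0,0.07,0,0.76],[0,0,0,0,0,0,0.76],[0,0,0,-0.12,0,0,0.76],[0,0,0,-0.15,0,0,0.76],[0,0,0,-0.15,0,0,0.76],[0,0,0,-0.15,0,0,0.76],[0,0,0,-0.15,0,0,0.76]]}}

```text
time_s: 10.58
ee_pos: [485.6, 66.4, 68.2]
eef_rot: [[0.066, 0.008, -0.998], [0.998, 0.002, 0.066], [0.002, -1.0, -0.008]]
force: [0.2, -0.0, 0.6]
opening: 10.3
```

```bash
python3 -c "
from h import *
go(-72,-155,65);im=look('a7s','scene');measure(im,'scene')
cv2.imwrite('pics/a7z.png',cv2.resize(cv2.cvtColor(im,cv2.COLOR_RGB2BGR)[100:260,130:330],None,fx=4,fy=3.7))"
```

```text
board XYz [-69.3  66.9  68.2] target [ 467.9 -154.8   65. ] shift mm tool [-221.9    2.7    2.9] units [-3.7   0.05  0.05] rot units [0.08 0.01 0.02] t 10.57
scene red [148. 231.] [15.2 20.6] area 233.0 xy [ 505.6 -167.6   72. ] box [[486.0, -181.0], [490.0, -147.0], [520.0, -151.0], [517.0, -184.0]]
scene red [290.4 211.2] [12.5 12.5] area 67.5 xy [622.4  43.9  72. ] box [[615.0, 30.0], [603.0, 52.0], [624.0, 60.0], [636.0, 38.0]]
scene red [243.7 164.2] [18.  13.7] area 162.0 xy [488.   41.7  72. ] box [[466.0, 34.0], [466.0, 61.0], [506.0, 53.0], [506.0, 26.0]]
```

View pics/a7z.png

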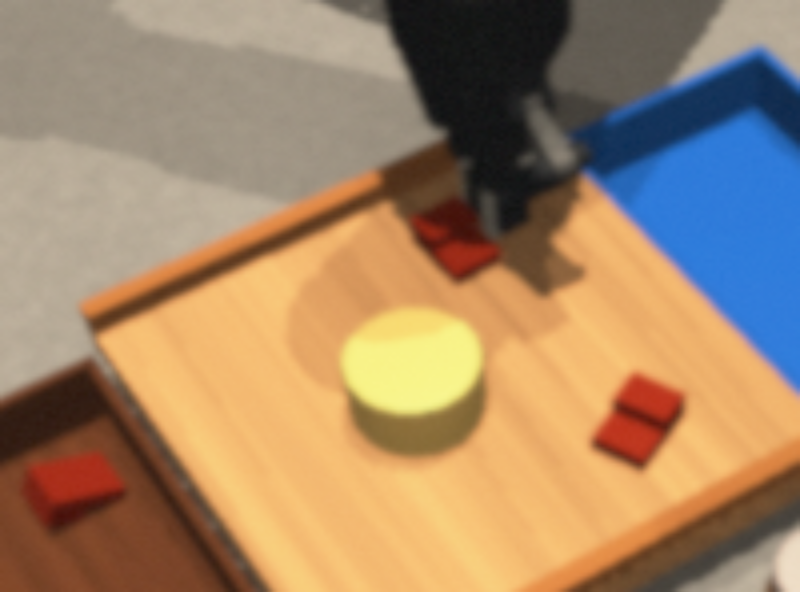

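Chock 2 has squared up against the fingers and sits at about (244,164). It's roughly 4 mm to the cheese side of the tool centre. I'll trim that and continue.

Emit:
{"fn": "play_rows", "kwargs": {"increments": [[0.04,0,0,-0.1,0.02,-0.03,0.76],[0.04,0,0,-0.15,0.02,-0.02,0.76],[0.02,0,0,-0.15,0.01,0,0.76],[0,0,0,-0.15,0,0,0.76],[0,0,0,-0.15,0,0,0.76],[0,0,0,-0.15,0,0,0.76]]}}

```text
time_s: 11.38
ee_pos: [488.5, 13.9, 67.4]
eef_rot: [[0.065, 0.005, -0.998], [0.998, 0.006, 0.065], [0.006, -1.0, -0.004]]
force: [-0.3, 2.8, 2.6]
opening: 9.9
```

```bash
python3 -c "
from h import *
go(-66,-155,65);im=look('a8s','scene');measure(im,'scene')
cv2.imwrite('pics/a8z.png',cv2.resize(cv2.cvtColor(im,cv2.COLOR_RGB2BGR)[100:260,130:330],None,fx=4,fy=3.7))"
```

```text
board XYz [-62.8  14.7  67.4] target [ 473.9 -155.2   65. ] shift mm tool [-169.7    1.3    3.5] units [-2.83  0.02  0.06] rot units [0.04 0.02 0.06] t 11.38
scene red [147.3 231.1] [14.8 20.1] area 226.0 xy [ 505.1 -167.5   72. ] box [[486.0, -181.0], [490.0, -148.0], [519.0, -153.0], [516.0, -185.0]]
scene red [290.6 211.4] [12.3 11.7] area 51.0 xy [622.3  44.2  72. ] box [[614.0, 32.0], [605.0, 53.0], [626.0, 59.0], [635.0, 38.0]]
scene red [219.7 177.4] [12.6 13.5] area 133.0 xy [485.8  -9.2  72. ] box [[470.0, -18.0], [471.0, 7.0], [499.0, 1.0], [498.0, -23.0]]
```

View pics/a8z.png

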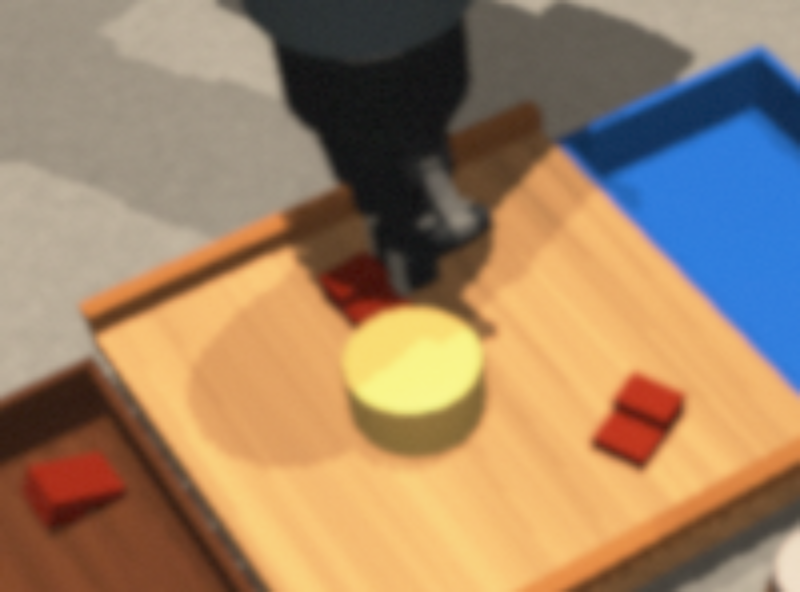

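Emit:
{"fn": "play_rows", "kwargs": {"increments": [[0.02,0,0.03,-0.15,0.02,0.02,0.76],[0.02,0,0.03,-0.15,0.01,0.02,0.76],[0,0,0,-0.15,0,0.01,0.76],[0,0,0,-0.15,0,0,0.76],[0,0,0,-0.15,0,0,0.76],[0,0,0,-0.15,0,0,0.76],[0,0,0,-0.15,0,0,0.76],[0,0,0,-0.15,0,0,0.76]]}}

```text
time_s: 12.42
ee_pos: [482.9, -61.3, 67.2]
eef_rot: [[0.064, 0.007, -0.998], [0.998, 0.002, 0.064], [0.003, -1.0, -0.006]]
force: [0.8, 3.3, 4.4]
opening: 10.5
```

```bash
python3 -c "
from h import *
go(-66,-155,65);im=look('a9s','scene');measure(im,'scene')
cv2.imwrite('pics/a9z.png',cv2.resize(cv2.cvtColor(im,cv2.COLOR_RGB2BGR)[100:260,130:330],None,fx=4,fy=3.7))"
```

```text
board XYz [-63.3 -60.7  67.2] target [ 473.9 -155.2   65. ] shift mm tool [-94.3   1.9   3. ] units [-1.57  0.03  0.05] rot units [0.06 0.03 0.03] t 12.43
scene red [147.7 230.9] [15.7 20.1] area 226.0 xy [ 505.6 -167.8   72. ] box [[486.0, -181.0], [489.0, -148.0], [520.0, -152.0], [517.0, -184.0]]
scene red [290.9 212.6] [13.3  7.6] area 44.0 xy [622.3  43.6  72. ] box [[619.0, 31.0], [608.0, 42.0], [626.0, 57.0], [636.0, 45.0]]
scene red [183.9 198.4] [18.9 13.9] area 202.5 xy [484.8 -84.   72. ] box [[464.0, -94.0], [463.0, -69.0], [503.0, -73.0], [504.0, -97.0]]
```

View pics/a9z.png

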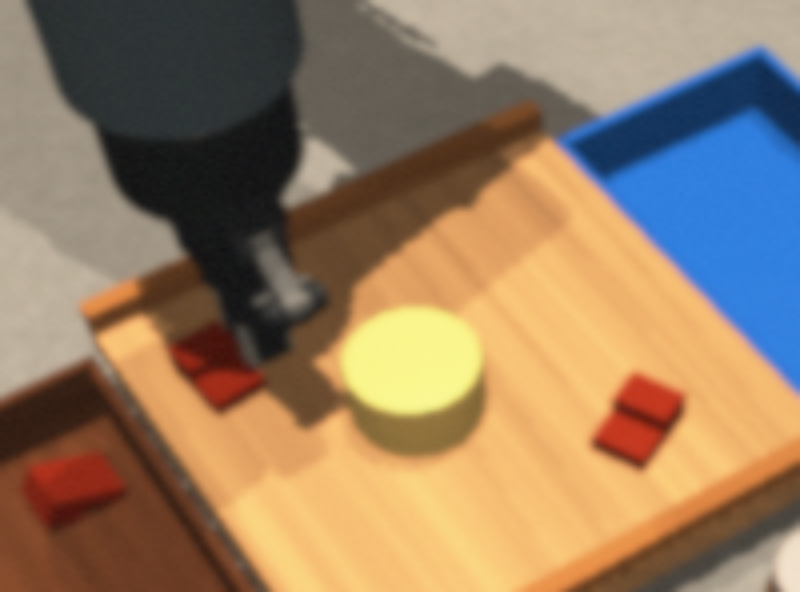

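Chock 2 is squarely ahead of the fingers at (184,198), and the cheese hasn't moved.

Emit:
{"fn": "play_rows", "kwargs": {"increments": [[0.03,0,0,-0.15,0.02,0,0.76],[0.02,0,0,-0.15,0.01,0,0.76],[0,0,0,-0.15,0,0,0.76],[0,0,0,-0.15,0,0,0.76],[0,0,0,-0.15,0,0,0.76],[0,0,0,-0.15,0,0,0.76],[0,0,0,-0.15,0,0,0.76],[0,0,0,-0.15,0,0,0.76]]}}

```text
time_s: 13.48
ee_pos: [478.1, -137.0, 65.6]
eef_rot: [[0.064, 0.002, -0.998], [0.998, 0.004, 0.064], [0.004, -1.0, -0.002]]
force: [-0.9, -1.1, -0.9]
opening: 9.9
```

Emit:
{"fn": "play_rows", "kwargs": {"increments": [[0,0,0,-0.15,0,0,0.76],[0,0,0,-0.12,0,0,0.76],[0,0,0,0,0,0,0.76]]}}

```text
time_s: 13.85
ee_pos: [476.2, -155.1, 64.9]
eef_rot: [[0.066, 0.0, -0.998], [0.998, 0.004, 0.066], [0.004, -1.0, 0.0]]
force: [0.3, -0.2, -0.1]
opening: 10.3
```

```bash
python3 -c "
from h import *
go(-66,-155,65);im=look('b1s','scene')"
```

```text
board XYz [ -63.7 -154.8   64.9] target [ 473.9 -155.2   65. ] shift mm tool [-0.2 -0.1  2.3] units [-0.   -0.    0.04] rot units [-0.    0.01  0.04] t 13.85
```

View pics/b1s.png

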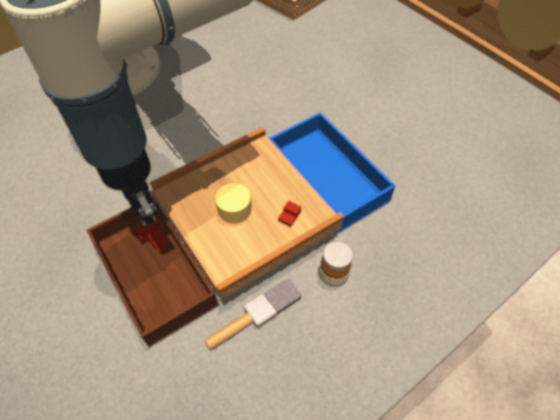

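Two chocks are in the crate, at about (153,235). I'll raise the tool and travel to behind chock 3, passing well above the cheese.

Emit:
{"fn": "play_rows", "kwargs": {"increments": [[0,0,0,0,-0.5,0,0.76],[0,0,0,0,-0.5,0,0.76],[0,0,0,0.1,-0.5,0,0.76],[0,0,0,0.4,-0.3,-0.2,0.76],[0,0,0,0.6,0,-0.35,0.76],[0,0,0,0.6,0,-0.35,0.76],[0,0,0,0.6,0,-0.35,0.76],[0,0,0,0.6,0,-0.35,0.76]]}}

```text
time_s: 14.9
ee_pos: [585.1, 17.3, 178.6]
eef_rot: [[0.067, 0.002, -0.998], [0.998, 0.005, 0.067], [0.005, -1.0, -0.002]]
force: [0.3, -0.4, -0.4]
opening: 10.3
```

```bash
python3 -c "
from h import *
go(69,100,150)"
```

```text
board XYz [ 33.4  24.6 178.6] target [625.8  90.1 150. ] shift mm tool [ 75.2  29.  -35.6] units [ 1.25  0.48 -0.59] rot units [0.02 0.   0.05] t 14.9
```

Emit:
{"fn": "play_rows", "kwargs": {"increments": [[0,0,0.03,0.5,0,-0.25,0.76],[0,0,0.02,0.4,0,-0.2,0.76],[0,0,0,0.25,0,-0.1,0.76],[0,0,0,0,0,0,0.76],[0,0,0,0,0.4,0,0.76],[0,0,0,0,0.4,0,0.76]]}}

```text
time_s: 15.65
ee_pos: [624.8, 89.2, 131.2]
eef_rot: [[0.063, 0.005, -0.998], [0.998, 0.001, 0.063], [0.002, -1.0, -0.005]]
force: [-0.3, -0.4, -1.1]
opening: 10.2
```

```bash
python3 -c "
from h import *
go(69,100,65);look('c1s','scene')
im=look('c1t','top')"
```

```text
board XYz [ 68.1  99.  131.2] target [625.8  90.1  65. ] shift mm tool [ 0.8 66.2 -0.5] units [ 0.01  1.1  -0.01] rot units [0.05 0.04 0.02] t 15.65
```

View pics/c1s.png

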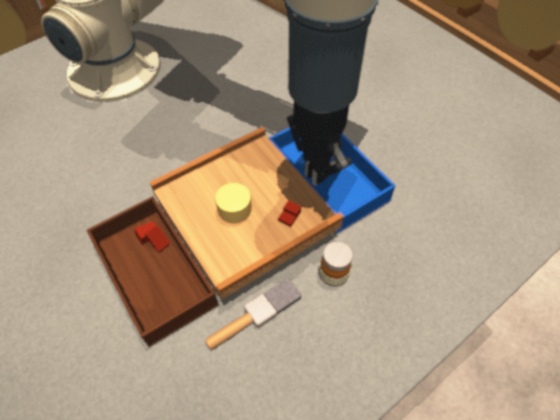

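Both swept chocks are on the crate floor at (148,231) and (157,238). The tool is above and behind chock 3, which is at (290,213). I'll lower it.

Emit:
{"fn": "play_rows", "kwargs": {"increments": [[0.05,0.04,0,0.01,0.4,-0.02,0.76],[0,0,0,0,0.4,0,0.76],[0,0,0,0,0.2,0,0.76],[0,0,0,0,0.05,0,0.76],[0,0,0,0,0,0,0.76]]}}

```text
time_s: 16.38
ee_pos: [626.6, 87.3, 70.9]
eef_rot: [[0.069, 0.002, -0.998], [0.998, 0.001, 0.069], [0.001, -1.0, -0.002]]
force: [0.3, 0.1, -0.5]
opening: 10.3
```

```bash
python3 -c "
from h import *
go(69,100,65)"
```

```text
board XYz [70.  97.2 70.9] target [625.8  90.1  65. ] shift mm tool [2.8 5.9 1. ] units [0.05 0.1  0.02] rot units [ 0.02 -0.01  0.01] t 16.38
```

Emit:
{"fn": "play_rows", "kwargs": {"increments": [[0,0,0,0,0.07,0,0.76],[0,0,0,-0.1,0.02,0,0.76],[0,0,0,-0.15,0,0,0.76],[0,0,0,-0.15,0,0,0.76],[0,0,0,-0.15,0,0,0.76],[0,0,0,-0.15,0,0,0.76],[0,0,0,-0.15,0,0,0.76]]}}

```text
time_s: 17.25
ee_pos: [623.9, 33.0, 67.2]
eef_rot: [[0.068, 0.005, -0.998], [0.998, 0.002, 0.068], [0.002, -1.0, -0.005]]
force: [1.0, -0.8, 0.4]
opening: 10.2
```

```bash
python3 -c "
from h import *
go(69,-155,65);im=look('c2s','scene');measure(im,'scene')
cv2.imwrite('pics/c2z.png',cv2.resize(cv2.cvtColor(im,cv2.COLOR_RGB2BGR)[120:300,150:350],None,fx=4,fy=3.3))"
```

```text
board XYz [70.9 42.9 67.2] target [ 608.6 -164.3   65. ] shift mm tool [-197.9    1.8    1.7] units [-3.3   0.03  0.03] rot units [ 0.05 -0.01  0.02] t 17.25
scene red [151.2 236.8] [29.3 20.8] area 287.5 xy [ 519.8 -165.    72. ] box [[489.0, -184.0], [486.0, -150.0], [544.0, -151.0], [547.0, -184.0]]
scene red [273.8 224.4] [13.3 21.3] area 210.0 xy [624.8   5.3  72. ] box [[627.0, -16.0], [600.0, 16.0], [619.0, 29.0], [646.0, -3.0]]
```

View pics/c2z.png

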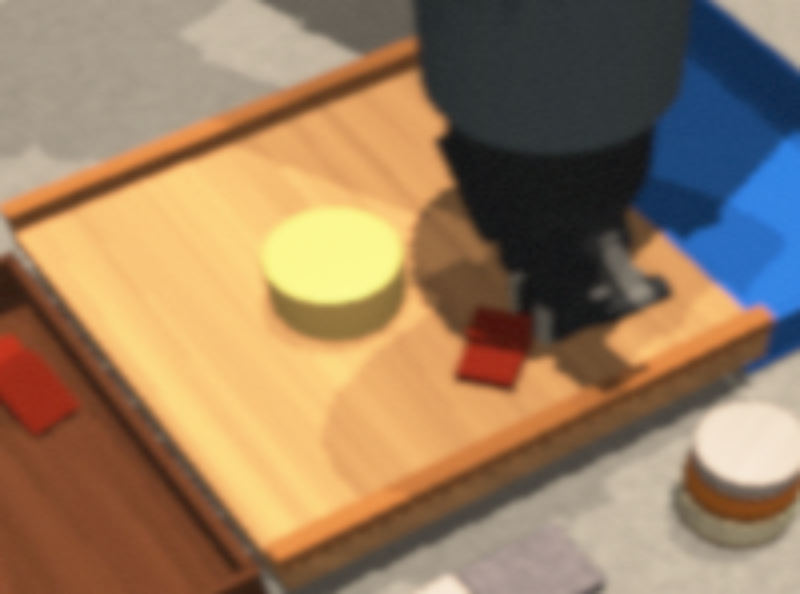

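Chock 3 is ahead of the fingers at about (274,224), with a clear gap to the cheese.

Emit:
{"fn": "play_rows", "kwargs": {"increments": [[0.03,0,0,-0.15,0.02,-0.01,0.76],[0.02,0,0,-0.15,0.01,0,0.76],[0,0,0,-0.15,0,0,0.76],[0,0,0,-0.15,0,0,0.76],[0,0,0,-0.15,0,0,0.76],[0,0,0,-0.15,0,0,0.76],[0,0,0,-0.15,0,0,0.76],[0,0,0,-0.15,0,0,0.76]]}}

```text
time_s: 18.3
ee_pos: [619.5, -44.3, 65.5]
eef_rot: [[0.068, 0.001, -0.998], [0.998, 0.002, 0.068], [0.002, -1.0, -0.001]]
force: [0.4, 0.9, 0.3]
opening: 10.3
```

```bash
python3 -c "
from h import *
go(71,-155,65);im=look('c3s','scene');measure(im,'scene')
cv2.imwrite('pics/c3z.png',cv2.resize(cv2.cvtColor(im,cv2.COLOR_RGB2BGR)[120:300,150:350],None,fx=4,fy=3.3))"
```

```text
board XYz [ 71.8 -34.6  65.5] target [ 610.6 -164.4   65. ] shift mm tool [-120.4    0.3    0.6] units [-2.01  0.    0.01] rot units [ 0.01 -0.01  0.02] t 18.3
scene red [235.5 248.1] [14.3 21.6] area 233.0 xy [621.8 -71.3  72. ] box [[627.0, -91.0], [597.0, -64.0], [614.0, -48.0], [644.0, -75.0]]
scene red [150.8 236.3] [31.1 20.5] area 284.5 xy [ 519.9 -165.6   72. ] box [[490.0, -188.0], [480.0, -155.0], [540.0, -147.0], [549.0, -180.0]]
```

View pics/c3z.png

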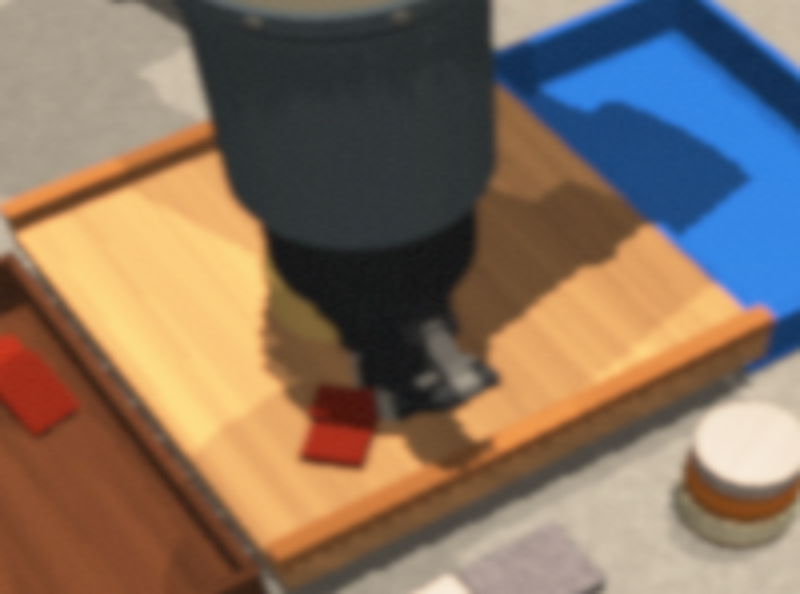

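Chock 3 is still squarely in front at (235,248). I'll push it off.

Emit:
{"fn": "play_rows", "kwargs": {"increments": [[0,0,0,-0.15,0,-0.02,0.76],[0,0,0,-0.15,0,-0.02,0.76],[0,0,0,-0.15,0,0,0.76],[0,0,0,-0.15,0,0,0.76],[0,0,0,-0.15,0,0,0.76],[0,0,0,-0.15,0,0,0.76],[0,0,0,-0.15,0,0,0.76],[0,0,0,-0.15,0,0,0.76]]}}

```text
time_s: 19.35
ee_pos: [616.5, -122.1, 65.2]
eef_rot: [[0.069, 0.0, -0.998], [0.998, 0.002, 0.069], [0.002, -1.0, -0.0]]
force: [-0.0, 1.0, 0.1]
opening: 10.2
```

Emit:
{"fn": "play_rows", "kwargs": {"increments": [[0,0,0,-0.15,0,0,0.76],[0,0,0,-0.15,0,0,0.76],[0,0,0,-0.15,0,0,0.76],[0,0,0,-0.15,0,0,0.76],[0,0,0,0,0,0,0.76]]}}

```text
time_s: 19.98
ee_pos: [613.4, -161.5, 64.9]
eef_rot: [[0.07, -0.0, -0.998], [0.998, 0.001, 0.07], [0.001, -1.0, 0.0]]
force: [-0.2, 0.2, -0.0]
opening: 10.6
```

```bash
python3 -c "
from h import *
go(71,-155,65);im=look('c4s','scene')"
```

```text
board XYz [  73.6 -151.9   64.9] target [ 610.6 -164.4   65. ] shift mm tool [-3.1 -0.1  2.6] units [-0.05 -0.    0.04] rot units [-0.   -0.03  0.01] t 19.98
```

View pics/c4s.png

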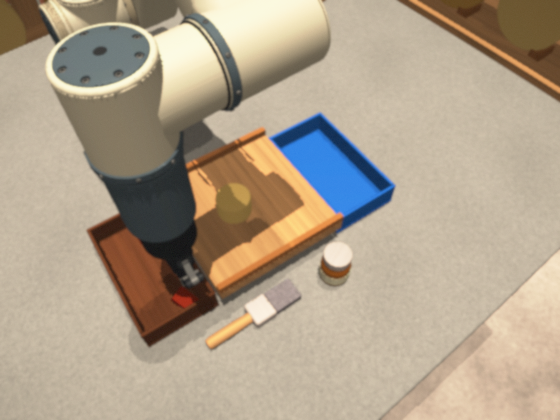

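Chock 3 is in the crate at about (185,298). I'll raise the tool straight up and move it clear so I can check the result.

Emit:
{"fn": "play_rows", "kwargs": {"increments": [[0,0,0,0,-0.5,0,0.76],[0,0,0,0,-0.5,0,0.76],[0,0,0,0,-0.5,0,0.76],[0,0,0,-0.3,-0.5,0,0.76],[0,0,0,-0.5,0,0.5,0.76],[0,0,0,-0.6,0,0.6,0.76],[0,0,0,-0.6,0,0.6,0.76],[0,0,0,-0.6,0,0.6,0.76]]}}

```text
time_s: 21.02
ee_pos: [464.3, -306.8, 188.0]
eef_rot: [[0.061, -0.001, -0.998], [0.998, 0.001, 0.061], [0.001, -1.0, 0.001]]
force: [0.2, -0.5, 0.4]
opening: 10.4
```

Emit:
{"fn": "play_rows", "kwargs": {"increments": [[0,0,0,-0.6,0,0.6,0.76],[0,0,0,-0.6,0,0.6,0.76],[0,0,0,-0.5,0,0.4,0.76],[0,0,0,-0.3,0,0,0.76],[0,0,0,0,0,0,0.76]]}}

```text
time_s: 21.65
ee_pos: [356.4, -424.4, 189.0]
eef_rot: [[0.062, 0.002, -0.998], [0.998, 0.0, 0.062], [0.001, -1.0, -0.002]]
force: [0.5, 0.1, -1.5]
opening: 10.1
```

```bash
python3 -c "
from h import *
im=look('d1t');t=look('d1s','scene')
cv2.imwrite('pics/d.png',cv2.cvtColor(np.vstack([cv2.resize(im[130:330,150:450],(600,400)),]),cv2.COLOR_RGB2BGR))
for f in ('top0','d1t'):
    hsv=cv2.cvtColor(cv2.imread(f'pics/{f}.png'),cv2.COLOR_BGR2HSV).astype(int);h,s,v=hsv[...,0],hsv[...,1],hsv[...,2]
    for c in blobs((h>25)&(h<45)&(s>70)&(v>100),200):
        print(f,cv2.minEnclosingCircle(c))
a=cv2.imread('pics/top0.png').astype(int);b=cv2.imread('pics/d1t.png').astype(int)
print('jar/brush diff',np.abs(a-b)[130:182,255:400].mean())"
```

```text
top0 ((313.69232177734375, 241.53846740722656), 15.553963661193848)
d1t ((313.6226501464844, 241.5471649169922), 15.631707191467285)
jar/brush diff 2.127851458885942
```

View pics/d.png

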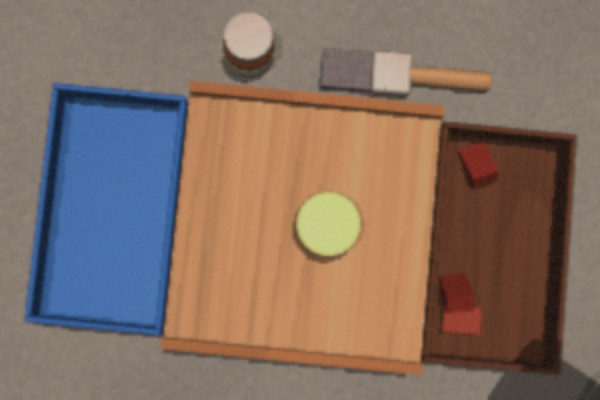

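View pics/d1s.png

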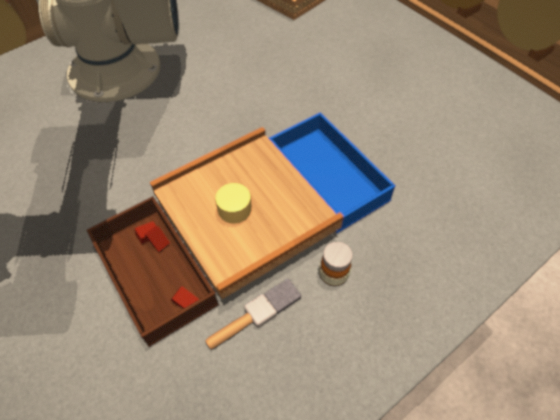

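Both views show all three chocks in the dark crate: (148,231), (157,238) and (185,298) in the scene view. The board holds only the cheese, which is at the same pixel as at the start, and the jar and brush haven't moved. The tool is clear, so I'll hand the job in.

```bash
python3 -c "
from bench import env
print(env.close_job())"
```

```text
the job is handed in; nothing more can be done
None
```

All three chocks are in the dark crate, and I've handed the job in. I pushed each one off the board's crate end with the nearly shut fingertips about 5 mm above the board, without lifting any.

In the last pictures from both cameras:
- **Chocks:** all three lie inside the crate, with two of them touching each other. The blue tub is empty.
- **Cheese:** it is within 0.1 px of where it started in the top view.
- **Jar and brush:** they show no visible movement.

The arm finished clear of everything at about 21.8 s, and the measured force stayed under about 6 N at every reading. No check failed or disagreed. The only thing I had to correct was the tool sinking a little between rows, which I adjusted for as I went.

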